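# Set the column rack's prop leg and hold its frame upright

## Robot

A 6-joint arm with a two-finger parallel gripper is mounted at the origin on the work surface. World frame = base frame: x ahead of the robot, y to its left, z up, the work surface at z = 0. Lengths are in m, angles in rad, forces in N, time in s.
With the tool pointing down it reaches from about 0.25 to 0.775 m from the base axis. Payload 4 kg.
Tool frame: the origin (TCP) lies midway between the tips of the shut fingers; the grasp point (between the pads) lies 19 mm behind it; z points along the fingers, y is the direction in which the jaws open and shut (so a half turn about z gives the same grasp; the last joint's range is limited). The gripper opens to 85 mm and grips with 20 to 120 N. Pads are 22 mm wide; open, the fingers measure 114 mm over their backs; the gripper's body (76 mm by 85 mm) begins 54 mm behind the grasp point. The pads swing forward as they close: fully open they stand 13 mm farther back than shut.
Start: joints at [-1.426, 0.087, 1.371, -0, 1.684, -0.103], TCP at [0.135, -0.533, 0.231] pointing down, gripper open.
Joint ranges: [-3.1, 3.1], [-0.76, 2.03], [0.27, 2.55], [-1.08, 4.22], [0.17, 2.65], [-2.57, 2.57]. Speed limits (rad/s): [2.79, 2.79, 3.14, 3.14, 3.14, 3.14].

## Interface

Orientations are given as a rotation vector (axis times angle).
In Python, from workcell import readout, imaging, workorder gives the robot as it stands.
- The arm moves only by the shell command python3 -m pendant 'ROWS'. ROWS is text: rows parted by semicolons, each of 7 numbers parted by spaces: the shift along the tool's x, y, z in units of 1 m (1.0 is 1 m), then the turn, a rotation vector about the tool's x, y, z in units of 90 degrees (1.0 is 90 degrees), then the opening, from 0 (shut) to 1 (fully open). In form: x y z rx ry rz jaw; .... A call has 1 to 10 rows; each row is the pose to reach, as a shift and turn from the pose commanded when the call began, along the tool's axes at that moment; what a row does not reach only later rows make up. A row lasts 1/10 s, in which the tool goes at most 50 mm and 8.59 degrees, less where a joint would pass 70% of its speed; a pose out of reach is approached as far as the arm can. A call with a number of a shift or a turn outside -1 to 1 is refused whole. A call with a gripper value outside its range is refused whole. The fingers move at their own pace and stop on an object; the grip force is fixed at half the most. Time passes only in rows, so rows that repeat a pose let the fingers close. It gives the time, the measured TCP pose, the force and the opening at its end, in the units of the state.
- readout.read_state(): the state, without advancing time (a new reading comes with each control period).
- imaging.capture(name): name is "scene" or "top"; returns a dict with "frame" (384x512x3 uint8, red, green, blue), "fx", "fy", "cx", "cy" (pixels), "xyz" and "orientation" of the camera in the world. Camera axes: x right, y up, looking along -z (the intrinsics and any distortion apply to the point x, -y, -z); pixel columns grow to the right and rows downward; lengths in m; the calibration is good to about 2 mm. A picture is of the moment at which its call begins. There is no depth.
- workorder.close_job(): hands the job in, once; it reports no verdict.
The state is a dict: "clock": time; "q": joint angles; "qd": joint speeds; "joint_torque": joint torques, N m; "eef_pos": TCP position; "tool_rot": TCP orientation; "force": force on the tool from outside, world axes, zero at the start; "wrist_torque": the same for the moment, N m; "grip_width": finger opening in m.
Only numpy, scipy, OpenCV 4.12 (cv2) and the standard library are available. Lean on these libraries where they do the work, as an engineer would, in place of code of your own. Each camera call takes 0.05 s, during which the arm holds its last target.

## Task

The tilting column rack leans back on its rest posts: with the frame still leaning, flip its prop leg over centre so that it falls right round and points fully down. Then raise the frame by its top bar until it stands upright with the leg's foot down on the base plate, and finish while still holding it upright by the top bar, because it tips back when let go. Leave the other things on the bench where they are.

Things in the scene. Friction and masses are not known exactly. Their poses are not given: they have to be found in the camera images.
- rack_base: Fixed grey base plate of the column rack, 330 x 200 x 14 mm. Origin at bench level straight below the middle of the hub axis; own z up, own x from the hub towards the rest posts (away from the robot, within 20 degrees), own y along the hub axis. Plate: x = -120 to +210, y = -100 to +100 mm. Two rest posts, 144 mm high, at x = 158, y = -80 and +80 mm.
- hub (a point): Midpoint of the hub (the frame's hinge axis), 45 mm above the bench. The aluminium frame on it: posts 16 x 18 mm at y = -85 and +85 mm, reaching 258 mm from the axis; 14 mm thick crossbars 40 and 130 mm from it; two steel columns clipped on its back, up to 154 mm. From there to the top bar the window between the posts is open.
- frame (a joint): Lean of the frame about the hub: 0 = upright, 0.85 rad = leaning back towards the base's +x on its rest posts (start), negative = tipped forward. Its weight (0.7 to 1.1 kg in all) and a return spring always push it back to the rest; 3 to 6 N at the top bar raise and hold it. With the leg down, the foot meets the base plate at 0 and stops it there.
- top_bar: Round aluminium bar, 18 mm diameter, along the base's y between the tops of the posts (152 mm clear), 250 mm from the hub axis in the frame's mid plane. Origin at its middle: about 210 mm above the bench at the start, 295 mm when upright. It is a sleeve that turns freely on its own axis, so fingers gripping it can keep their direction while the frame swings.
- leg (a joint): Swing of the steel prop leg about an axis square to the frame: 0 = stowed (start), 4.02 rad = fully down at its stop. Stowed it points up the frame, leaning 0.8 rad to the base's -y side; it swings over the top towards +y, then down, and ends pointing at the hub and 0.08 rad past it. Up to about 0.4 rad it falls back to stowed, beyond that it drops down by itself; 1 N near the tip moves it.
- leg_pivot (a point): Pivot of the leg, on the leg's axis: midway between the posts, 130 mm from the hub axis, 20 mm in front of the frame's mid plane (its -x side).
- leg_tip (a point): Centre of the leg's round rubber foot, 16 mm diameter. The leg is a straight 12 mm round bar from 12 mm in front of leg_pivot to the foot, which lies 153.5 mm from the leg's axis and 65 mm in front of leg_pivot, so it stands clear of the frame and passes in front of it. Stowed, the tip is in front of and just outside the -y post, about 270 mm above the bench.
- spanner: Bystander: steel spanner 160 mm long lying beside the base; origin under its middle.
- vial_rack: Bystander: white vial rack 60 x 110 x 48 mm; origin under its middle.
- beaker: Bystander: glass beaker, 68 mm wide, 85 mm high; origin under its middle.
- solvent: Bystander: amber bottle, 80 mm wide, 190 mm high; origin under its middle.
- jar: Bystander: white jar, 64 mm wide, 90 mm high; origin under its middle.
- wipes: Bystander: pale wipes box 110 x 110 x 85 mm; origin under its middle.
- tip_box: Bystander: grey box with clear lid, 85 x 120 x 64 mm; origin under its middle.

How it is judged:
On the way, in this order (a step that is already met when the one before it is completed fails the run):
1. the leg is fully down while the frame still leans back (value of joint leg above 3.85 rad and value of joint frame above 0.6 rad), for 0.2 s.
2. the frame stands upright, held by its top bar (value of joint leg above 3.85 rad and value of joint frame between -0.07 and 0.07 rad and contact force between the fingers and top_bar above 1 N), for 0.3 s.
At the end, for the whole second after the job is handed in: The leg is down (joint over 3.85 rad), the frame stands within 0.07 rad (4 degrees) of upright and still, and the fingers hold the top bar with more than 1 N of contact (all of step 2 and velocity of joint frame between -0.1 and 0.1 rad/s); the arm keeps its last pose, push and grip.
It fails at once if the frame is raised before the leg is down (value of joint frame below 0.45 rad and value of joint leg below 3.2 rad).
It fails at once if another thing on the bench is pushed more than 30 mm or knocked over (distance of any of spanner, vial_rack, beaker, solvent, jar, wipes, tip_box from where it was at the start of the episode above 0.03 m or angle between any of spanner, vial_rack, beaker, solvent, jar, wipes, tip_box's own z axis and vertical above 0.5 rad).
It also fails if it takes over 51 s, if anything falls off the work surface, if the arm or the gripper's body presses on something with over 40 N, if the wrist force passes 120 N, or if a joint passes its speed limit or range.

## Working session

There is one attempt and no reset: what is moved stays moved. The work goes in short steps, Python scripts to look and compute and a shell command to move; the robot and the scene stay as the last step left them, time stands still between calls to the robot, and variables do not carry over. Pictures are saved under pics/ and viewed, and the job is handed in when it is done.

```bash
ls; mkdir -p pics; python3 - <<'E'
from workcell import readout, imaging
import cv2
s=readout.read_state()
for k,v in s.items(): print(k,v)
for n in ("scene","top"):
    c=imaging.capture(n)
    print({k:v for k,v in c.items() if k!="frame"})
    cv2.imwrite(f"pics/{n}0.png",c["frame"][:,:,::-1])
E
```

```text
pics
clock 0.0
q [-1.42611726e+00  8.79750650e-02  1.37228964e+00 -2.38225006e-05
  1.68358866e+00 -1.03109882e-01]
qd [ 0.00152593 -0.00093919  0.00055139  0.00073349 -0.00018804 -0.00087143]
joint_torque [ 8.05528562e-04 -3.51863909e+01 -3.13273394e+01 -1.35642440e-04
  1.08375659e-02  1.61697994e-06]
eef_pos [ 0.1348032  -0.53270383  0.2301102 ]
tool_rot [-3.1152701e+00 -3.8794758e-01  1.1090284e-04]
force [ 0.60252678 -0.17160099  0.76970657]
wrist_torque [-0.00586556 -0.00086373  0.02221545]
grip_width 0.08560126677436293
{'fx': 371.2129710702695, 'fy': 371.2129710702695, 'cx': 258.8610943147096, 'cy': 189.94344930028723, 'xyz': array([ 1.56552711, -0.07016384,  0.80099083]), 'orientation': array([0.78056197, 0.76800965, 1.3564816 ])}
{'fx': 348.59106498577944, 'fy': 348.59106498577944, 'cx': 258.9331259278538, 'cy': 190.2531148684076, 'xyz': array([ 0.43125511, -0.01467374,  1.24243582]), 'orientation': array([ 0.11920691, -0.11043278, -1.57255629])}
```

View pics/scene0.png

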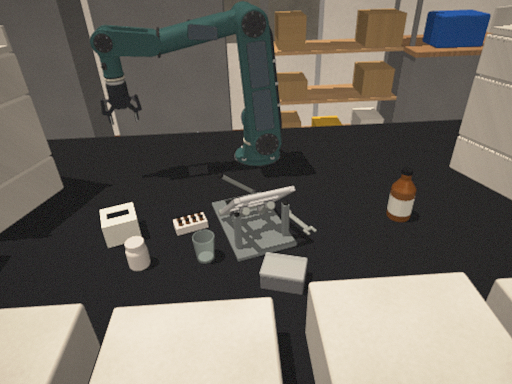

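View pics/top0.png

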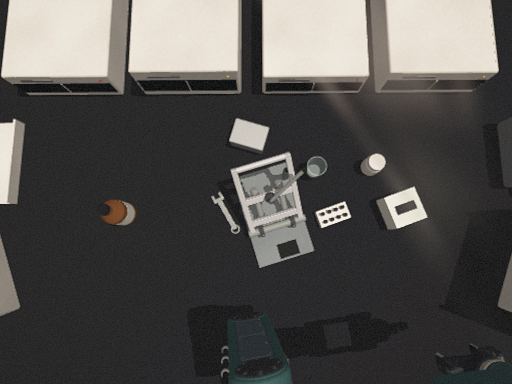

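The top view shows the rack at about (270,210), with the leg tip near (302,173) beside the beaker at (316,168). The bottle is at (118,212) and the arm is at the bottom. I'll zoom in for accurate pixel positions.

```bash
python3 - <<'E'
import cv2
a=cv2.imread('pics/top0.png')[110:275,195:345]; cv2.imwrite('pics/topz.png',cv2.resize(a,None,fx=3.6,fy=3.6,interpolation=cv2.INTER_CUBIC))
a=cv2.imread('pics/scene0.png')[160:270,190:330]; cv2.imwrite('pics/scenez.png',cv2.resize(a,None,fx=5,fy=5,interpolation=cv2.INTER_CUBIC))
E
```

```text
(no output)
```

View pics/topz.png

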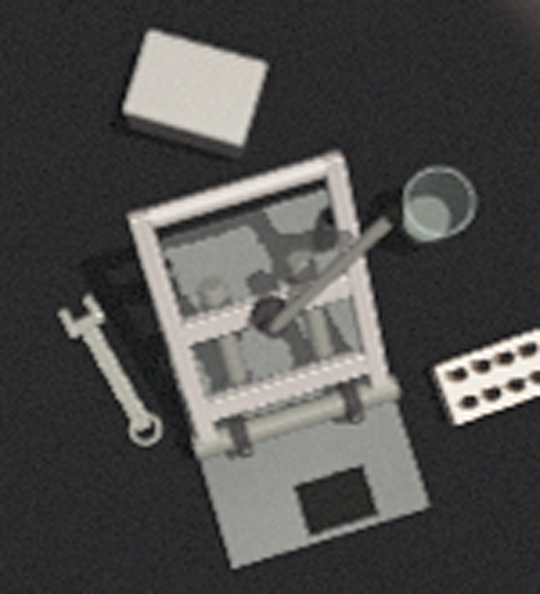

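View pics/scenez.png

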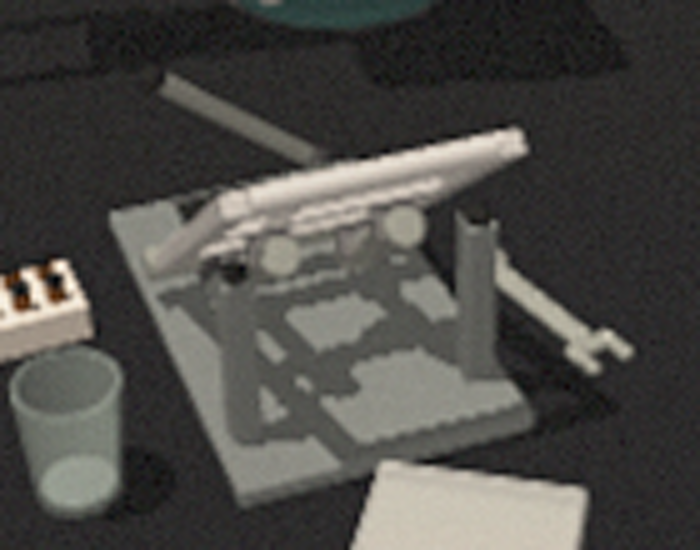

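```bash
cat > h.py <<'E'
import numpy as np, cv2
from scipy.spatial.transform import Rotation as R
from scipy.optimize import least_squares
def proj(c,P):
    p=(np.atleast_2d(P)-c["xyz"])@R.from_rotvec(c["orientation"]).as_matrix()
    return np.c_[c["fx"]*p[:,0]/-p[:,2]+c["cx"], c["fy"]*p[:,1]/p[:,2]+c["cy"]]
def ray(c,u,v):
    d=np.array([(u-c["cx"])/c["fx"],-(v-c["cy"])/c["fy"],-1.]); return R.from_rotvec(c["orientation"]).as_matrix()@d
def onz(c,u,v,z):
    d=ray(c,u,v); return c["xyz"]+d*(z-c["xyz"][2])/d[2]
def tri(c1,p1,c2,p2):
    d1=ray(c1,*p1);d2=ray(c2,*p2)
    A=np.c_[d1,-d2];s=np.linalg.lstsq(A,c2["xyz"]-c1["xyz"],rcond=None)[0]
    a=c1["xyz"]+d1*s[0];b=c2["xyz"]+d2*s[1];return (a+b)/2,np.linalg.norm(a-b)
def fr(r,y,n,lean):  # frame coords -> base coords; n toward front
    s,c=np.sin(lean),np.cos(lean)
    return np.array([r*s-n*c, y, .045+r*c+n*s])
def legtip(a,lean,L=.1535):
    # angle from up the frame, stowed -0.8 to -y
    t=-0.8+a
    return fr(.130+L*np.cos(t), L*np.sin(t), .020+.065, lean)
def W(P,b):
    c,s=np.cos(b[2]),np.sin(b[2]);P=np.atleast_2d(P)
    return np.c_[b[0]+c*P[:,0]-s*P[:,1], b[1]+s*P[:,0]+c*P[:,1], P[:,2]]
E
python3 - <<'E'
from h import *
from workcell import imaging
T=imaging.capture("top");S=imaging.capture("scene")
zt=lambda u,v:(195+(u+.5)/3.6-.5,110+(v+.5)/3.6-.5)
zs=lambda u,v:(190+(u+.5)/5-.5,160+(v+.5)/5-.5)
f=.85
obs=[(T,[-.12,.1,.014],zt(233,567)),(T,[-.12,-.1,.014],zt(430,507)),
(T,fr(.258,.093,.009,f),zt(131,217)),(T,fr(.258,-.093,.009,f),zt(343,154)),
(S,[.21,-.1,.014],zs(242,497)),(S,[.21,.1,.014],zs(535,412)),(S,[-.12,-.1,.014],zs(110,213))]
for use in (obs,obs[:4],obs[4:]):
    r=least_squares(lambda b:np.concatenate([proj(c,W(P,b))[0]-p for c,P,p in use]),[.5,0,.2])
    print(r.x,r.fun.round(1))
    b=r.x
    for nm,P in (("hub",[0,0,.045]),("bar",fr(.25,0,0,f)),("piv",fr(.13,0,.02,f)),("tip",legtip(0,f))): print(nm,W(P,b)[0].round(4),proj(T,W(P,b))[0].round(1),proj(S,W(P,b))[0].round(1))
print("tip meas",tri(T,zt(387,222),S,zs(165,82)), zt(387,222),zs(165,82))
for nm,p,z in(("beaker",(317,168),.085),("jar",(374,164),.09),("vial",(333,215),.048),("tipbox",(250,135),.064),("sol",(114,211),.19)):print(nm,onz(T,*p,z).round(3))
E
```

```text
[ 0.48786827 -0.06772411  0.29204652] [-0.6 -0.1 -0.2 -0.6 -0.6  0.7 -0.1  0.4 -0.7 -0.1  0.1  0.8 -0.7  0.3]
hub [ 0.4879 -0.0677  0.045 ] [276.4 224.8] [245.8 206.9]
bar [ 0.6677 -0.0136  0.21  ] [260.3 162.6] [264.  194.8]
piv [ 0.5688 -0.0434  0.1458] [269.9 197.7] [252.8 195.2]
tip [ 0.6363 -0.1381  0.2652] [303.8 168.8] [219.7 175.3]
[ 0.48834148 -0.06872779  0.28979901] [-0.4 -0.2  0.  -0.6 -0.1  0.5  0.4  0.3]
hub [ 0.4883 -0.0687  0.045 ] [276.7 224.6] [245.5 207. ]
bar [ 0.6683 -0.0151  0.21  ] [260.7 162.4] [263.5 195. ]
piv [ 0.5693 -0.0446  0.1458] [270.2 197.5] [252.5 195.3]
tip [ 0.6366 -0.1394  0.2652] [304.3 168.7] [219.2 175.3]
[ 0.48618648 -0.06615568  0.29241074] [-0.2 -0.5  0.5  0.4 -0.3  0. ]
hub [ 0.4862 -0.0662  0.045 ] [276.  225.3] [246.2 206.6]
bar [ 0.666 -0.012  0.21 ] [259.7 163.2] [264.5 194.5]
piv [ 0.5671 -0.0418  0.1458] [269.4 198.2] [253.3 194.9]
tip [ 0.6347 -0.1365  0.2652] [303.3 169.4] [220.3 174.9]
tip meas (array([ 0.63032852, -0.13208601,  0.25899161]), np.float64(0.003487232224561992)) (302.1388888888889, 171.30555555555554) (222.6, 176.0)
beaker [ 0.677 -0.205  0.085]
jar [ 0.688 -0.397  0.09 ]
vial [ 0.52  -0.262  0.048]
tipbox [0.8   0.022 0.064]
sol [0.525 0.431 0.19 ]
```

```bash
cat >> h.py <<'E'
B=np.array([.488,-.068,.291])
def tgt(bp,yaw=None):
    """rows shift (tool axes) and turn units to base-frame TCP point, tool down, jaws along base x"""
    from workcell import readout
    s=readout.read_state(); Rt=R.from_rotvec(s["tool_rot"]).as_matrix()
    p=W(bp,B)[0]; d=B[2]
    x=np.array([-np.sin(d),np.cos(d),0]);z=np.array([0,0,-1.]);y=np.cross(z,x)
    Rg=np.c_[x,y,z]
    e=np.array(s["eef_pos"])-np.array([B[0],B[1],0]);c,sn=np.cos(d),np.sin(d)
    print("t",s["clock"],"TCP base",np.round([c*e[0]+sn*e[1],-sn*e[0]+c*e[1],e[2]],4),"F",np.round(s["force"],1),"w",round(s["grip_width"],4))
    print("target world",p.round(4),"shift",(Rt.T@(p-s["eef_pos"])).round(4),"turn",(R.from_matrix(Rt.T@Rg).as_rotvec()/(np.pi/2)).round(4))
E
python3 - <<'E'
from h import *
tgt([.118,-.16,.232])
E
```

```text
t 0.2 TCP base [-0.4717 -0.344   0.2306] F [ 0.5 -0.6 -0.8] w 0.0852
target world [ 0.6469 -0.1874  0.232 ] shift [ 0.5812 -0.2093 -0.0011] turn [-6.0000e-04 -8.0000e-04 -1.0275e+00]
```

```bash
python3 -m pendant '0.05 -0.015 -0.02 0 0 -0.09 0; 0.10 -0.03 -0.02 0 0 -0.18 0; 0.15 -0.05 -0.02 0 0 -0.27 0; 0.19 -0.065 -0.02 0 0 -0.36 0; 0.23 -0.08 -0.02 0 0 -0.45 0; 0.27 -0.095 -0.02 0 0 -0.54 0; 0.31 -0.11 -0.02 0 0 -0.63 0; 0.35 -0.125 -0.02 0 0 -0.72 0; 0.39 -0.14 -0.02 0 0 -0.81 0; 0.43 -0.155 -0.02 0 0 -0.9 0'; python3 -c "
from h import *
tgt([.118,-.16,.232])"
```

```text
clock: 1.2
eef_pos: [0.515, -0.2762, 0.2511]
tool_rot: [-2.111, -2.326, 0.0]
force: [-0.5, -0.6, 0.6]
grip_width: 0.0001
t 1.2 TCP base [-0.0339 -0.2072  0.2511] F [-0.5 -0.6  0.6] w 0.0001
target world [ 0.6469 -0.1874  0.232 ] shift [0.0756 0.1399 0.019 ] turn [-0.0002 -0.     -0.1237]
```

```bash
python3 -m pendant '0 0 0 0 0 0 0;0 0 0 0 0 0 0'; python3 -c "
from h import *
tgt([.118,-.16,.232])"
```

```text
clock: 1.4
eef_pos: [0.5141, -0.2767, 0.2506]
tool_rot: [-2.116, -2.32, 0.001]
force: [-0.9, 0.1, -0.2]
grip_width: -0.0002
t 1.4 TCP base [-0.0349 -0.2075  0.2506] F [-0.9  0.1 -0.2] w -0.0002
target world [ 0.6469 -0.1874  0.232 ] shift [0.0768 0.1405 0.0185] turn [-0.0009 -0.0003 -0.1268]
```

```bash
python3 -m pendant '0.015 0.03 0 0 0 -0.06 0;0.03 0.06 0 0 0 -0.127 0;0.045 0.09 0 0 0 -0.127 0;0.06 0.12 0.01 0 0 -0.127 0;0.077 0.14 0.018 0 0 -0.127 0;0.077 0.14 0.018 0 0 -0.127 0;0.077 0.14 0.018 0 0 -0.127 0'; python3 - <<'E'
from h import *
tgt([.118,-.16,.232])
from workcell import imaging
o=[]
for n,(a,b,c,d) in (("top",(110,275,195,345)),("scene",(140,270,160,330))):
    o.append(cv2.resize(imaging.capture(n)["frame"][a:b,c:d,::-1],(400,400),interpolation=cv2.INTER_CUBIC))
cv2.imwrite("pics/p1.png",np.hstack(o))
E
```

```text
clock: 2.1
eef_pos: [0.6453, -0.1892, 0.2328]
tool_rot: [-1.878, -2.517, 0.002]
force: [0.3, 0.3, 0.4]
grip_width: -0.0001
t 2.1 TCP base [ 0.1159 -0.1613  0.2328] F [0.3 0.3 0.4] w -0.0001
target world [ 0.6469 -0.1874  0.232 ] shift [0.0013 0.0021 0.0008] turn [-0.0011  0.     -0.0015]
```

View pics/p1.png

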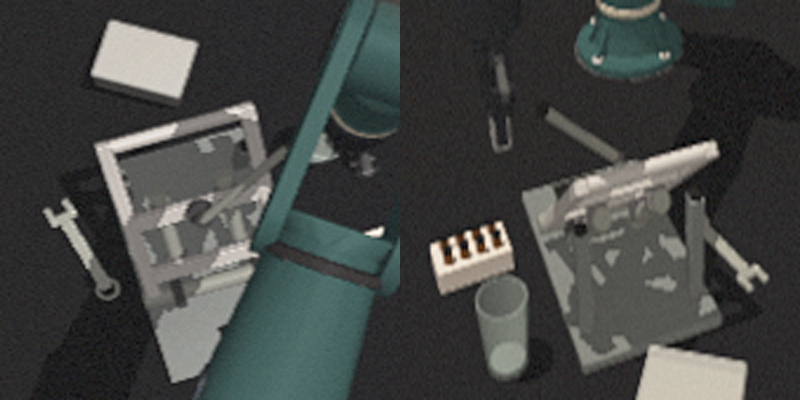

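The scene view shows the shut fingers at about (500,140), just on the -y side of the leg tip at about (545,108). The way is clear, so I'll push towards +y.

```bash
python3 -m pendant '0.01 0.002 0 0 0 0 0;0.02 0.004 0 0 0 0 0;0.03 0.006 0 0 0 0 0;0.04 0.008 0 0 0 0 0;0.05 0.01 -0.002 0 0 0 0;0.06 0.012 -0.004 0 0 0 0;0.07 0.014 -0.006 0 0 0 0;0.08 0.016 -0.008 0 0 0 0;0.09 0.018 -0.01 0 0 0 0;0.1 0.02 -0.012 0 0 0 0'; python3 - <<'E'
from h import *
tgt([.144,0,.25])
from workcell import imaging
o=[]
for n,(a,b,c,d) in (("top",(110,275,195,345)),("scene",(140,270,160,330))):
    o.append(cv2.resize(imaging.capture(n)["frame"][a:b,c:d,::-1],(400,400),interpolation=cv2.INTER_CUBIC))
cv2.imwrite("pics/p2.png",np.hstack(o))
E
```

```text
clock: 3.2
eef_pos: [0.6363, -0.0854, 0.2448]
tool_rot: [-1.876, -2.519, 0.001]
force: [0.3, 0.1, 0.2]
grip_width: -0.0003
t 3.2 TCP base [ 0.1371 -0.0592  0.2448] F [0.3 0.1 0.2] w -0.0003
target world [ 0.6259 -0.0267  0.25  ] shift [ 0.0592  0.0068 -0.0051] turn [-0.0008 -0.0005 -0.0003]
```

View pics/p2.png

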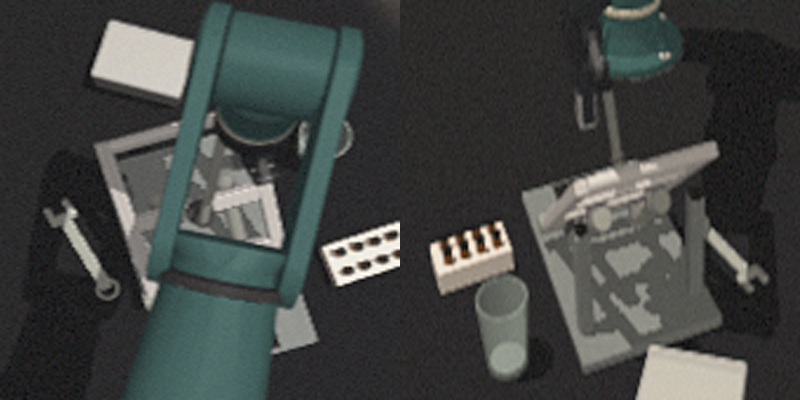

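The leg now stands up the frame (tip near (608,92) in the scene half), beside the fingers at (587,115). I'll continue.

```bash
python3 -m pendant '0.01 0.002 0 0 0 0 0;0.02 0.003 -0.001 0 0 0 0;0.03 0.004 -0.002 0 0 0 0;0.04 0.005 -0.003 0 0 0 0;0.05 0.006 -0.004 0 0 0 0;0.05 0.006 -0.005 0 0 0 0;0.05 0.006 -0.005 0 0 0 0'; python3 - <<'E'
from h import *
tgt([.188,0,.191])
from workcell import imaging
o=[]
for n,(a,b,c,d) in (("top",(110,275,195,345)),("scene",(140,270,160,330))):
    o.append(cv2.resize(imaging.capture(n)["frame"][a:b,c:d,::-1],(400,400),interpolation=cv2.INTER_CUBIC))
cv2.imwrite("pics/p3.png",np.hstack(o))
E
```

```text
clock: 4.0
eef_pos: [0.6283, -0.0367, 0.2507]
tool_rot: [1.876, 2.519, -0.0]
force: [-0.9, -0.1, 0.4]
grip_width: 0.0001
t 4.0 TCP base [ 0.1433 -0.0103  0.2507] F [-0.9 -0.1  0.4] w 0.0001
target world [ 0.6681 -0.0141  0.191 ] shift [0.0103 0.0446 0.0597] turn [ 0.0003  0.0005 -0.0002]
```

View pics/p3.png

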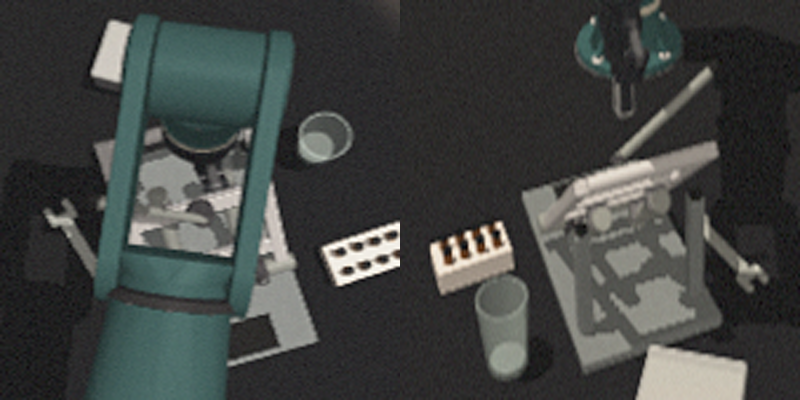

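The leg is over centre and falling to +y (tip near (710,70) in the scene half). I'll raise the tool, open it and move above the bar.

```bash
python3 -m pendant '0 0 -0.03 0 0 0 0;0 0 -0.055 0 0 0 1;0 0 -0.055 0 0 0 1;0 0.02 -0.055 0 0 0 1;0.01 0.044 -0.055 0 0 0 1;0.01 0.044 -0.055 0 0 0 1;0.01 0.044 -0.055 0 0 0 1;0.01 0.044 -0.055 0 0 0 1;0.01 0.044 -0.055 0 0 0 1'; python3 - <<'E'
from h import *
tgt([.188,0,.191])
from workcell import imaging
o=[]
for n,(a,b,c,d) in (("top",(110,275,195,345)),("scene",(140,270,160,330))):
    o.append(cv2.resize(imaging.capture(n)["frame"][a:b,c:d,::-1],(400,400),interpolation=cv2.INTER_CUBIC))
cv2.imwrite("pics/p4.png",np.hstack(o))
E
```

```text
clock: 5.0
eef_pos: [0.667, -0.0154, 0.3056]
tool_rot: [1.878, 2.518, -0.0]
force: [0.3, -0.4, 0.2]
grip_width: 0.0854
t 5.0 TCP base [ 0.1866 -0.001   0.3056] F [ 0.3 -0.4  0.2] w 0.0854
target world [ 0.6681 -0.0141  0.191 ] shift [0.001  0.0014 0.1146] turn [ 0.      0.0002 -0.0011]
```

View pics/p4.png

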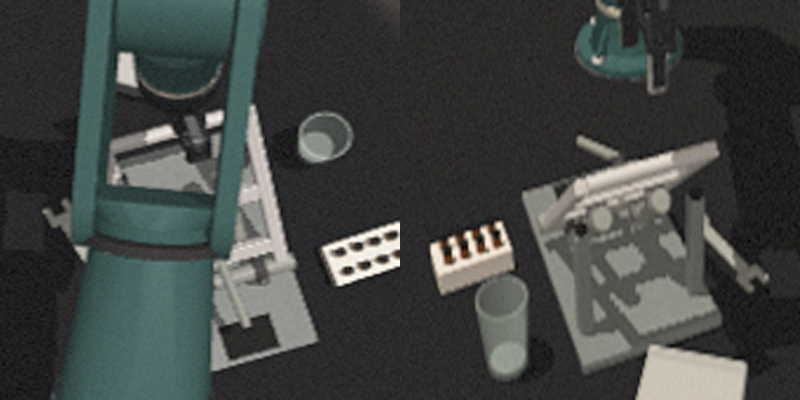

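The leg points down towards the robot: its tip is near (247,322) in the top half and its end near (578,140) in the scene half. I'll check the angle against the prediction for fully down.

```bash
python3 - <<'E'
from h import *
from workcell import imaging
T=imaging.capture("top");S=imaging.capture("scene")
for a in (3.6,3.85,4.02,4.2):
    P=W(legtip(a,.85),B)
    t=proj(T,P)[0];s=proj(S,P)[0]
    print(a,((t-[195,110])*[400/150,400/165]).round(0),((s-[160,140])*[400/170,400/130]+[400,0]).round(0))
o=[cv2.resize(im["frame"][r:r+80,q:q+80,::-1],(400,400),interpolation=cv2.INTER_CUBIC) for im,r,q in ((T,185,250),(S,160,200))]
cv2.imwrite("pics/p5.png",np.hstack(o))
for a in (3.6,3.85,4.02):
    P=W(legtip(a,.85),B); print((proj(T,P)[0]-[250,185])*5,(proj(S,P)[0]-[200,160])*5)
E
```

```text
3.6 [195. 336.] [618. 129.]
3.85 [226. 332.] [594. 136.]
4.02 [246. 326.] [578. 141.]
4.2 [267. 318.] [561. 145.]
[ 91.30491161 317.39776955] [262.8664148  109.05427438]
[148.86578783 309.49382192] [211.86870624 121.68174616]
[187.130925   297.87971287] [177.6010641  129.03326649]
```

View pics/p5.png

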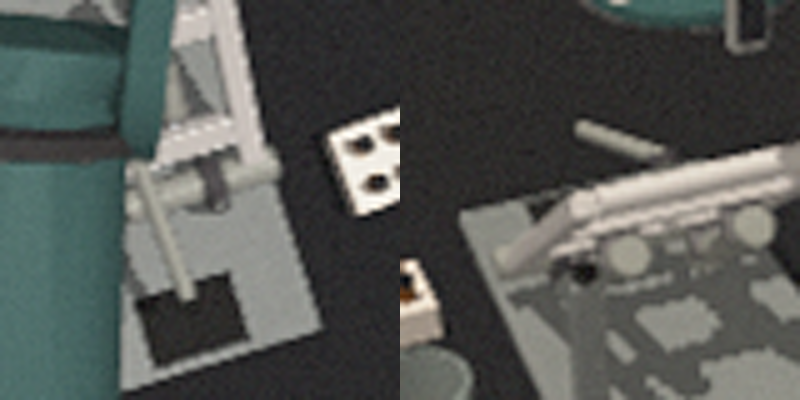

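The leg is fully down: the measured tip (190,297) and end (578,128) match the 4.02 rad prediction. Now I'll descend over the bar and grip it.

```bash
python3 -m pendant '0.001 0.001 0.03 0 0 0 1;0.001 0.001 0.06 0 0 0 1;0.001 0.001 0.08 0 0 0 1;0.001 0.001 0.1 0 0 0 1;0.001 0.001 0.114 0 0 0 1;0.001 0.001 0.114 0 0 0 1;0.001 0.001 0.114 0 0 0 1'; python3 - <<'E'
from h import *
tgt([.188,0,.191])
from workcell import imaging
o=[]
for n,(a,b,c,d) in (("top",(110,275,195,345)),("scene",(140,270,160,330))):
    o.append(cv2.resize(imaging.capture(n)["frame"][a:b,c:d,::-1],(400,400),interpolation=cv2.INTER_CUBIC))
cv2.imwrite("pics/p6.png",np.hstack(o))
E
```

```text
clock: 5.9
eef_pos: [0.6683, -0.0136, 0.1919]
tool_rot: [1.877, 2.519, 0.0]
force: [-0.4, 0.6, 0.3]
grip_width: 0.0848
t 5.9 TCP base [0.1883 0.0003 0.1919] F [-0.4  0.6  0.3] w 0.0848
target world [ 0.6681 -0.0141  0.191 ] shift [-0.0003 -0.0003  0.0009] turn [ 0.0003  0.0002 -0.0006]
```

View pics/p6.png

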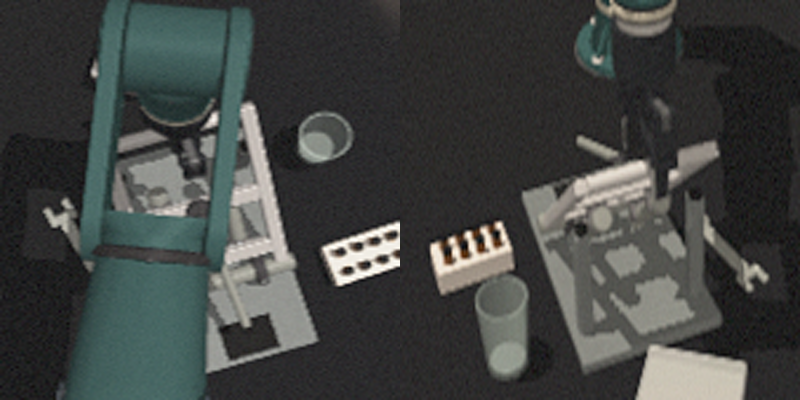

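The back finger passes in front of the bar at about (660,170) in the scene half, so the fingers straddle the bar. I'll close them.

```bash
python3 -m pendant '0 0 0 0 0 0 0.3;0 0 0 0 0 0 0;0 0 0 0 0 0 0;0 0 0 0 0 0 0;0 0 0 0 0 0 0;0 0 0 0 0 0 0'; python3 - <<'E'
from h import *
for l in (.85,.75,.65,.5,.35,.2,.1,0):
  print(l,(np.array(fr(.25,0,0,l))-fr(.25,0,0,.85)).round(4))
tgt([0,0,.276])
E
```

```text
clock: 6.6
eef_pos: [0.6673, -0.0138, 0.1914]
tool_rot: [-1.876, -2.518, 0.003]
force: [-4.1, -1.4, 1.2]
grip_width: 0.0162
0.85 [0. 0. 0.]
0.75 [-0.0174  0.      0.0179]
0.65 [-0.0365  0.      0.034 ]
0.5 [-0.068   0.      0.0544]
0.35 [-0.1021  0.      0.0698]
0.2 [-0.1382  0.      0.08  ]
0.1 [-0.1629  0.      0.0838]
0 [-0.1878  0.      0.085 ]
t 6.6 TCP base [0.1873 0.0005 0.1914] F [-4.1 -1.4  1.2] w 0.0162
target world [ 0.488 -0.068  0.276] shift [-0.0007 -0.1875 -0.0842] turn [-0.0014 -0.     -0.0007]
```

```bash
python3 -m pendant '0 -0.006 -0.006 0 0 0 0;0 -0.0115 -0.012 0 0 0 0;0 -0.0174 -0.018 0 0 0 0;0 -0.027 -0.0262 0 0 0 0;0 -0.0365 -0.034 0 0 0 0;0 -0.0365 -0.034 0 0 0 0'; python3 - <<'E'
from h import *
tgt([0,0,.276])
from workcell import imaging
o=[]
for n,(a,b,c,d) in (("top",(110,275,195,345)),("scene",(140,270,160,330))):
    o.append(cv2.resize(imaging.capture(n)["frame"][a:b,c:d,::-1],(400,400),interpolation=cv2.INTER_CUBIC))
cv2.imwrite("pics/p7.png",np.hstack(o))
E
```

```text
clock: 7.2
eef_pos: [0.6316, -0.0245, 0.2265]
tool_rot: [-1.878, -2.518, 0.001]
force: [1.4, -1.1, -4.6]
grip_width: 0.0162
t 7.2 TCP base [0.15   0.0004 0.2265] F [ 1.4 -1.1 -4.6] w 0.0162
target world [ 0.488 -0.068  0.276] shift [-0.0007 -0.15   -0.0493] turn [-0.0006  0.0002 -0.0009]
```

View pics/p7.png

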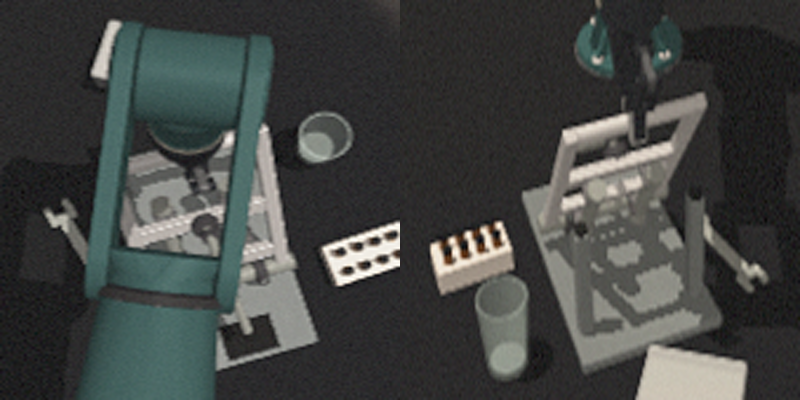

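The frame has lifted off its rest with the bar in the fingers at about (640,120) in the scene half. The force is small. I'll continue along the arc.

```bash
python3 -m pendant '0 -0.0153 -0.0108 0 0 0 0;0 -0.0315 -0.0204 0 0 0 0;0 -0.0482 -0.0288 0 0 0 0;0 -0.0656 -0.0358 0 0 0 0;0 -0.0834 -0.0416 0 0 0 0;0 -0.1017 -0.046 0 0 0 0;0 -0.1139 -0.0482 0 0 0 0;0 -0.1264 -0.0498 0 0 0 0;0 -0.1264 -0.0498 0 0 0 0'; python3 - <<'E'
from h import *
tgt([0,0,.276])
E
```

```text
clock: 8.2
eef_pos: [0.5119, -0.0606, 0.2764]
tool_rot: [1.876, 2.516, 0.002]
force: [3.4, -0.8, 2.6]
grip_width: 0.016
t 8.2 TCP base [2.500e-02 2.000e-04 2.764e-01] F [ 3.4 -0.8  2.6] w 0.016
target world [ 0.488 -0.068  0.276] shift [-0.0003 -0.025   0.0004] turn [ 0.0016  0.0011 -0.0009]
```

```bash
python3 -m pendant '0 -0.006 0 0 0 0 0;0 -0.012 0 0 0 0 0;0 -0.017 0 0 0 0 0;0 -0.021 0 0 0 0 0;0 -0.021 0 0 0 0 0;0 -0.021 0 0 0 0 0'; python3 -m pendant '0 -0.002 0 0 0 0 0;0 -0.004 0 0 0 0 0;0 -0.004 0 0 0 0 0;0 -0.004 0 0 0 0 0'; python3 - <<'E'
from h import *
tgt([0,0,.276])
from workcell import imaging
o=[]
for n,(a,b,c,d) in (("top",(110,275,195,345)),("scene",(110,270,160,330))):
    o.append(cv2.resize(imaging.capture(n)["frame"][a:b,c:d,::-1],(400,400),interpolation=cv2.INTER_CUBIC))
cv2.imwrite("pics/p8.png",np.hstack(o))
E
```

```text
clock: 8.8
eef_pos: [0.4936, -0.0661, 0.2777]
tool_rot: [1.873, 2.515, 0.005]
force: [3.0, -0.2, 7.3]
grip_width: 0.0161
clock: 9.2
eef_pos: [0.4898, -0.0673, 0.2778]
tool_rot: [1.873, 2.515, 0.005]
force: [3.4, -0.8, 7.1]
grip_width: 0.0161
t 9.2 TCP base [2.000e-03 2.000e-04 2.778e-01] F [ 3.4 -0.8  7.1] w 0.0161
target world [ 0.488 -0.068  0.276] shift [-0.0002 -0.002   0.0018] turn [ 0.0037  0.0017 -0.0003]
```

View pics/p8.png

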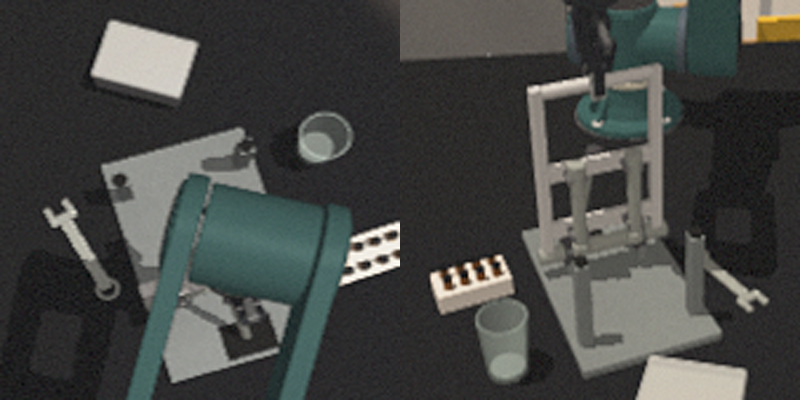

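The frame stands upright, with the top bar at about (598,80) in the scene half in the fingers. I'll nudge it gently until the foot takes load.

```bash
python3 -m pendant '0 -0.002 0.001 0 0 0 0;0 -0.002 0.001 0 0 0 0;0 -0.002 0.001 0 0 0 0'; python3 -m pendant '0 -0.002 0 0 0 0 0;0 -0.002 0 0 0 0 0;0 -0.002 0 0 0 0 0'
```

```text
clock: 9.6
eef_pos: [0.4882, -0.0678, 0.2777]
tool_rot: [1.872, 2.514, 0.006]
force: [3.2, 0.1, 9.4]
grip_width: 0.0161
clock: 9.9
eef_pos: [0.4863, -0.0684, 0.2778]
tool_rot: [1.872, 2.514, 0.006]
force: [2.6, -0.7, 9.1]
grip_width: 0.0158
```

```bash
python3 -m pendant '0 -0.002 0.001 0 0 0 0;0 -0.002 0.001 0 0 0 0;0 -0.002 0.001 0 0 0 0'; python3 -m pendant '0 -0.002 0.001 0 0 0 0;0 -0.002 0.001 0 0 0 0;0 -0.002 0.001 0 0 0 0'
```

```text
clock: 10.2
eef_pos: [0.4853, -0.0687, 0.2778]
tool_rot: [1.87, 2.512, 0.009]
force: [3.6, 0.4, 11.4]
grip_width: 0.0159
clock: 10.5
eef_pos: [0.4845, -0.0689, 0.2777]
tool_rot: [1.868, 2.511, 0.013]
force: [6.3, 1.5, 14.0]
grip_width: 0.016
```

The tool moved only 0.8 mm of the commanded 2 mm and the horizontal force went from 3 to 6 N, so the foot is on the plate. I'll let it settle and take a last look.

```bash
python3 -m pendant '0 0 0 0 0 0 0;0 0 0 0 0 0 0;0 0 0 0 0 0 0;0 0 0 0 0 0 0'; python3 - <<'E'
from h import *
tgt([0,0,.276])
from workcell import imaging
S=imaging.capture("scene")
P=[fr(.258,y,0,l) for l in (-.07,0,.07) for y in (-.093,.093)]
print(((proj(S,W(P,B))-[210,115])*8).round(0))
cv2.imwrite("pics/p9.png",cv2.resize(S["frame"][115:190,210:290,::-1],None,fx=8,fy=8,interpolation=cv2.INTER_CUBIC))
E
```

```text
clock: 10.9
eef_pos: [0.4845, -0.0689, 0.2777]
tool_rot: [1.868, 2.511, 0.013]
force: [6.4, 1.2, 13.9]
grip_width: 0.0159
t 10.9 TCP base [-3.600e-03  1.000e-04  2.777e-01] F [ 6.4  1.2 13.9] w 0.0159
target world [ 0.488 -0.068  0.276] shift [-0.0001  0.0036  0.0018] turn [0.009  0.0031 0.0004]
[[ 17. 226.]
 [459. 148.]
 [ 28. 243.]
 [475. 163.]
 [ 40. 263.]
 [492. 181.]]
```

View pics/p9.png

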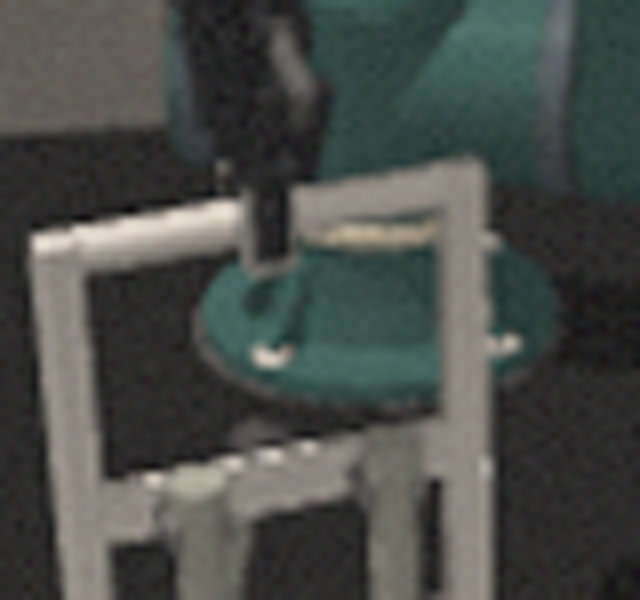

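The post tops at about (32,237) and (482,160) match the 0 rad prediction (28,243 and 475,163). The frame is upright, still and gripped.

```bash
python3 -c "
from workcell import workorder; print(workorder.close_job())"
```

```text
the job is handed in; nothing more can be done
None
```

The job is handed in with the leg down, the frame upright and the gripper still holding the top bar. I flipped the leg over centre with the shut fingers while the frame leaned back, then gripped the bar and raised the frame along its arc. A few small nudges brought the foot onto the base plate. It took about 11 s of the 51 s allowed, and the hand-in gives no verdict.

**Last checks:**
- **Leg:** its tip lay where 4.02 rad predicts, measured while the frame was still leaning. I did not measure the leg angle again after raising the frame.
- **Frame:** its post tops were within about 1 pixel of the 0 rad prediction, and the tool position agreed to about 4 mm, or 0.015 rad. It was still over the last 0.4 s.
- **Foot contact:** I judged this from force alone. The horizontal force went from 3 to 6 N and the tool stopped following the commanded motion.
- **Grip:** the fingers read 16 mm wide on the 18 mm bar. I took that as pad give, since the bar followed the tool all the way up.
- **Force:** a vertical force of about 14 N remained at the wrist, well below the limits.
- **Other things on the bench:** those still in view, including the beaker, vial rack, spanner and tip box, looked unmoved. I did not measure them.

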